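Load the wash tray, then crack the stuck lid of the parts washer and hold it

ROBOT

A 6-joint arm with a two-finger parallel gripper is mounted at the origin on the work surface. World frame = base frame: x ahead of the robot, y to its left, z up, the work surface at z = 0. Lengths are in m, angles in rad, forces in N, time in s.
With the tool pointing down it reaches from about 0.325 to 0.75 m from the base axis. Payload 7.6 kg.
Tool frame: the origin (TCP) lies at the very end of the fingers, on their centre line; the grasp point (between the pads) lies 19 mm behind it; z points along the fingers, y is the line along which they close (so a half turn about z gives the same grasp; the last joint's range is limited). The gripper opens to 85 mm and grips with 20 to 120 N. Pads are 22 mm wide; open, the fingers measure 114 mm over their backs; the gripper's body (76 mm by 85 mm) begins 54 mm behind the grasp point. The pads swing forward as they close: fully open they stand 13 mm farther back than shut.
Start: joints at [-1.236, 0.052, 1.401, -0, 1.689, -0.07], TCP at [0.207, -0.483, 0.195] pointing down, gripper open.
Joint ranges: [-2.9, 2.9], [-0.91, 2.17], [0.12, 2.37], [-1.06, 4.2], [0.26, 2.73], [-2.93, 2.93]. Speed limits (rad/s): [2.57, 2.57, 3.01, 3.14, 3.14, 3.14].

INTERFACE

Orientations are given as a 3x3 rotation matrix whose columns are the frame's x, y, z axes.
In Python, from bench import arm, viewer gives the robot as it stands.
- The arm moves only by the tool move_arm, never from a script. Its argument "targets" is a list that holds one entry, the list of rows, each a list of 7 numbers: the shift along the world's x, y, z in cm, then the turn, a rotation vector about the world's x, y, z in degrees, then the opening, from 0 (shut) to 1 (fully open). In form: [[[tx, ty, tz, wx, wy, wz, gripper], ...]]. A call has 1 to 12 rows; each row is the pose to reach, as a shift and turn from the pose commanded when the call began; what a row does not reach only later rows make up. A row lasts 1/10 s, in which the tool goes at most 50 mm and 8.59 degrees, less where a joint would pass 70% of its speed; a pose out of reach is approached as far as the arm can. A call with a gripper value outside its range is refused whole. The fingers move at their own pace and stop on an object; the grip force is fixed at half the most. Time passes only in rows, so rows that repeat a pose let the fingers close. It gives the time, the measured TCP pose, the force, the opening and the grip force at its end, in the units of the state.
- arm.get_obs(): the state, without advancing time (a new reading comes with each control period).
- viewer.grab_frame(name): name is "scene" or "top" or "wrist"; returns a dict with "image" (384x512x3 uint8, red, green, blue), "range_z" (384x512 float32, m along the optical axis (not along the pixel's ray), 0 where there is no reading), "fx", "fy", "cx", "cy" (pixels), "pose" (4x4, takes a point from camera to world coordinates). Camera axes: x right, y up, looking along -z (the intrinsics and any distortion apply to the point x, -y, -z); pixel columns grow to the right and rows downward; lengths in m; the calibration is good to about 2 mm. A picture is of the moment at which its call begins.
- arm.job_done(): hands the job in; it is judged then, once.
The state is a dict: "clock": time; "joint_positions": joint angles; "dq": joint speeds; "joint_torque": joint torques, N m; "ee_pos": TCP position; "eef_rot": TCP orientation; "contact_force": force on the tool from outside, world axes, zero at the start; "ft_torque": the same for the moment, N m; "finger_gap": opening from 0.0 (shut) to 1.0 (fully open); "gripper_force": force on a finger pad.
Only numpy, scipy, OpenCV 4.12 (cv2) and the standard library are available. Lean on these libraries where they do the work, as an engineer would, in place of code of your own. Each camera call takes 0.05 s, during which the arm holds its last target. There are 200 camera calls.

TASK

Get a batch of gate fittings ready for degreasing: with the parts washer still shut, set the round flanged bush and the square post socket right down into the nests of their own shape in the blue wash tray and let go of them. Then take the red washer lid by its bow handle, pull it free of its stuck rubber seal without letting it fly open, and hold its front edge about 4 cm up so that the fumes can get out; finish while still holding the lid there. Leave the lug that is already in the tray, the brush, the spray can and the wrench as they are.

Things in the scene. Friction and masses are not known exactly. Their poses are not given: they have to be found in the camera images.
- bush: loose bright steel round flanged bush, 0.3 kg, standing upright on the bench: flange 56 mm diameter and 12 mm thick at the bottom, plain round hub 32 mm diameter from 12 mm up to the top at 50 mm; origin at the centre of its underside, z up. Grip it by the hub
- socket: loose steel square post socket, 0.28 kg, standing upright on the bench: dark base plate 50 x 50 mm and 12 mm thick at the bottom, bright square stub 30 x 30 mm in line with the plate from 12 mm up to the top at 50 mm; origin at the centre of its underside, x and y along the plate's edges, z up. Grip it by the stub
- tray: blue wash tray standing fixed on the bench, a plate 250 x 130 x 18 mm (x, y, z) with a thin steel handle at each x end (out to 152 mm from the middle), with three nests 10 mm deep in a row along x and 78 mm apart: round at -x, square in the middle, oblong (filled by the lug) at +x; origin at the centre of its underside, z up
- round_nest (a point): centre of the mouth of the round nest, 60 mm diameter, 10 mm deep, at the tray's top face 18 mm above the bench; axes as the tray
- square_nest (a point): centre of the mouth of the square nest, 54 x 54 mm, sides along the tray's x and y, 10 mm deep, at the tray's top face 18 mm above the bench; axes as the tray
- lug: loose steel hinge lug lying in the tray's oblong nest from the start, bar 26 x 70 x 14 mm with an upright pin to 40 mm; origin at the centre of its underside. Stays where it is
- washer: red bench-top parts washer, sheet-steel tank fixed to the bench, 270 mm deep (x) by 340 mm wide (y), 165 mm high to its rim, black pump box on its +y side; origin at the centre of its underside, front along its -x. The lid's skirt stands 6 mm outside its front and 11 mm outside its sides. The lid's hinge axis runs along its y at its rear, x = +145 mm, z = 167 mm in its frame
- lid (a joint): opening angle of the washer's lid, rad: 0 is shut, grows as the front edge rises. The front edge is 286 mm from the hinge, so 4 cm up is 0.14. The lid weighs about 0.75 kg and falls shut when let go. A rubber lip seal clings to it: see lid_handle for the pull it takes
- lid_handle (a point): middle of the grip bar of the lid's black bow handle, 216 mm above the bench when shut (245 mm before and 49 mm above the hinge axis): round bar 12 mm thick, 130 mm long, parallel to the hinge, 42 mm above the lid's sheet; moves with the lid. The seal gives at an upward pull of about 14 to 20 N (weight included) and lets go 3 to 5 mm up; the pull then drops at once to the weight, 4 to 8 N
- brush: loose parts-cleaning brush lying on the bench near the robot, a bystander; origin at its underside near its middle
- can: loose green spray can, 66 mm diameter and 190 mm tall, standing on the bench beyond the fittings, a bystander; origin at the centre of its underside
- wrench: loose steel wrench lying on the bench to the right of the tray, a bystander; origin at its underside near its middle
Things that resemble listed ones, but are neither listed nor needed, are in the scene too. What is shaped like the bush but green or yellow is not meant.

How it is judged:
On the way, in this order (a step that is already met when the one before it is completed fails the run):
1. both fittings sit at the bottom of the nests of their own shape, let go, with the washer still shut (horizontal distance between bush and round_nest below 0.005 m and z of bush in the frame of round_nest below -0.007 m and angle between each of bush, socket's own z axis and vertical below 0.08 rad and horizontal distance between socket and square_nest below 0.005 m and z of socket in the frame of square_nest below -0.007 m and contact force between the fingers and bush below 0.1 N and contact force between the fingers and socket below 0.1 N and value of joint lid below 0.02 rad), for 0.2 s.
2. the lid has been pulled off its seal by the gripper (value of joint lid above 0.05 rad and contact force between the fingers and lid above 1 N), for 0.1 s.
At the end, for the whole second after the job is handed in: The lid is held still by the gripper with its front edge 23 to 60 mm up (0.08 to 0.21 rad), the fingers bearing on it with more than 1.5 N and nothing else propping it; bush and socket lie upright at the bottom of their nests (within 5 mm of the centre, at least 7 mm deep) (value of joint lid between 0.08 and 0.21 rad and velocity of joint lid between -0.05 and 0.05 rad/s and contact force between the fingers and lid above 1.5 N and horizontal distance between bush and round_nest below 0.005 m and z of bush in the frame of round_nest below -0.007 m and angle between each of bush, socket's own z axis and vertical below 0.08 rad and horizontal distance between socket and square_nest below 0.005 m and z of socket in the frame of square_nest below -0.007 m and contact force between lid and bush below 0.1 N and contact force between lid and socket below 0.1 N); the arm keeps its last pose, push and grip.
It fails at once if the lid flew open past 0.4 rad (about 11 cm at its front edge) (value of joint lid above 0.4 rad).
It fails at once if the lug in the tray was disturbed (distance of lug from where it was at the start of the episode above 0.015 m).
It fails at once if a bystander was pushed over or moved by more than 25 mm (distance of any of brush, can, wrench from where it was at the start of the episode above 0.025 m).
It also fails if it takes over 69 s, if anything falls off the work surface, if the arm or the gripper's body presses on something with over 40 N, if the wrist force passes 120 N, or if a joint passes its speed limit or range.

## Working session

There is one attempt and no reset: what is moved stays moved. The work goes in short steps, Python scripts to look and compute and a tool call to move; the robot and the scene stay as the last step left them, time stands still between calls to the robot, and variables do not carry over. Pictures are saved under pics/ and viewed, at most 10 in all, crops included, and the job is handed in when it is done.

Besides the shell and the picture viewer there is one more tool, called after "Request:" as name(argument=value, ...) on one line, values as JSON. move_arm: Moves the arm, as the interface text tells. Its arguments: {"type":"object","properties":{"targets":{"type":"array"}},"required":["targets"]}

```bash
mkdir -p pics; cat > h.py <<'E'
import numpy as np, cv2
from bench import arm, viewer
def grab(name, tag):
    f=viewer.grab_frame(name)
    np.savez(f'{tag}.npz',**{k:np.asarray(v) for k,v in f.items()})
    cv2.imwrite(f'pics/{tag}.png',f['image'][:,:,::-1]); return f
def load(tag): return dict(np.load(f'{tag}.npz'))
def cloud(f):
    h,w=f['range_z'].shape; u,v=np.meshgrid(np.arange(w),np.arange(h)); z=f['range_z']
    p=np.stack([(u-f['cx'])/f['fx']*z,-(v-f['cy'])/f['fy']*z,-z],-1)
    return p@f['pose'][:3,:3].T+f['pose'][:3,3]
def ray(f,u,v,h):
    d=f['pose'][:3,:3]@np.array([(u-f['cx'])/f['fx'],-(v-f['cy'])/f['fy'],-1]); o=f['pose'][:3,3]
    return o+d*(h-o[2])/d[2]
E
python3 - <<'E'
from h import *
f=grab('top','top0'); g=grab('scene','scene0')
print([k for k in f], f['fx'],f['pose'].round(3).tolist()); print(g['pose'].round(3).tolist())
cv2.imwrite('pics/both.png',cv2.resize(np.vstack([f['image'],g['image']])[:,:,::-1],(400,600)))
print({k:np.round(v,3) for k,v in arm.get_obs().items()})
E
```

```text
['image', 'range_z', 'fx', 'fy', 'cx', 'cy', 'pose'] 397.4438250306553 [[0.014, 0.993, -0.117, 0.387], [-1.0, 0.015, 0.006, -0.097], [0.007, 0.117, 0.993, 1.517], [0.0, 0.0, 0.0, 1.0]]
[[0.838, -0.293, 0.461, 1.136], [0.545, 0.475, -0.691, -0.941], [-0.017, 0.83, 0.557, 0.85], [0.0, 0.0, 0.0, 1.0]]
{'clock': np.float64(0.1), 'joint_positions': array([-1.236,  0.053,  1.402, -0.   ,  1.689, -0.07 ]), 'dq': array([ 0.001, -0.002, -0.002, -0.001,  0.002,  0.001]), 'joint_torque': array([ 1.0000e-03, -3.8258e+01, -3.6099e+01, -0.0000e+00,  5.0000e-03,
       -0.0000e+00]), 'ee_pos': array([ 0.207, -0.482,  0.195]), 'eef_rot': array([[ 0.919,  0.394, -0.   ],
       [ 0.394, -0.919,  0.001],
       [ 0.   , -0.001, -1.   ]]), 'contact_force': array([-0.496,  0.26 , -0.725]), 'ft_torque': array([ 0.037, -0.034, -0.024]), 'gripper_force': np.float64(0.0), 'finger_gap': np.float64(1.003)}
```

View pics/top0.png

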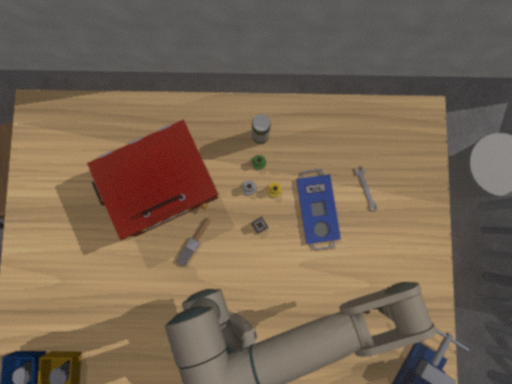

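View pics/scene0.png

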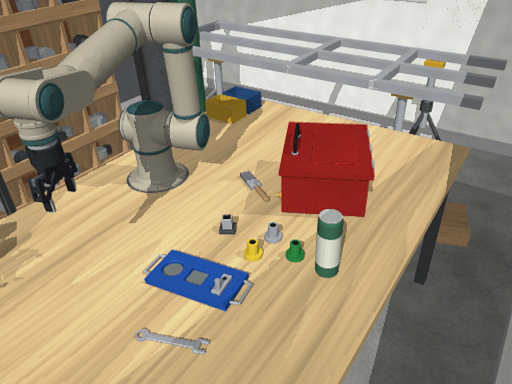

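Top view: the bush candidates are steel at (249,187), yellow at (274,189) and green at (259,162); the steel one matches the description. The socket is at (259,225), the tray spans (297–340, 175–245) with its round nest at (321,230) and square nest at (318,209), the lid handle is at (163,206), and the brush is at (192,245). The scene view agrees: steel bush (273,232), socket (228,222).

```bash
python3 - <<'E'
from h import *
for t,boxes in (('top0',{'bush':(236,175,263,200),'sock':(248,213,272,237)}),('scene0',{'bush':(262,218,285,246),'sock':(216,211,241,238)})):
    f=load(t); P=cloud(f)
    for n,(a,b,c,d) in boxes.items():
        q=P[b:d,a:c].reshape(-1,3); 
        top=q[(q[:,2]>.044)&(q[:,2]<.056)]; lo=q[(q[:,2]>.007)&(q[:,2]<.016)]
        print(t,n,len(top),top.mean(0).round(4),np.ptp(top,0).round(3),len(lo),((lo.max(0)+lo.min(0))/2).round(4),np.ptp(lo,0).round(3), q[:,2].max().round(3))
        if n=='sock' : print(cv2.minAreaRect((top[:,:2]*1000).astype(np.float32)),cv2.minAreaRect((lo[:,:2]*1000).astype(np.float32)))
    hsv=cv2.cvtColor(f['image'],cv2.COLOR_RGB2HSV)
    m=((hsv[...,0]>105)&(hsv[...,0]<130)&(hsv[...,1]>130)&(abs(P[...,2]-.018)<.006)&(P[...,0]>.2)&(P[...,1]>-.5)).astype(np.uint8)
    c,h=cv2.findContours(m,cv2.RETR_CCOMP,cv2.CHAIN_APPROX_NONE)
    o=max(range(len(c)),key=lambda i:cv2.contourArea(c[i]))
    W=lambda k:np.array([ray(f,*p[0],.018)[:2] for p in k])*1000
    print(t,'tray',cv2.minAreaRect(W(c[o]).astype(np.float32)))
    for i in range(len(c)):
        if h[0][i][3]==o and cv2.contourArea(c[i])>30: print('  hole',cv2.minAreaRect(W(c[i]).astype(np.float32)), c[i].mean(0))
    hp=(hsv[...,2]<70)&(P[...,2]>.195)&(P[...,2]<.23)&(P[...,0]>.3)&(P[...,1]>.05)
    q=P[hp]; print('handle',len(q),q.mean(0),cv2.minAreaRect((q[:,:2]*1000).astype(np.float32)),q[:,2].max())
    rp=((hsv[...,0]<8)|(hsv[...,0]>172))&(hsv[...,1]>120)&(P[...,2]>.155)&(P[...,2]<.195)
    q=P[rp]; print('lid',len(q),q.mean(0),cv2.minAreaRect((q[:,:2]*1000).astype(np.float32)))
f=load('top0');g=load('scene0')
cv2.imwrite('pics/crop.png',np.hstack([cv2.resize(f['image'][150:250,225:345],(480,400)),cv2.resize(g['image'][195:275,205:285],(320,400)) if 0 else cv2.resize(g['image'][205:275,210:265],(314,400))])[:,:,::-1])
E
```

```text
top0 bush 53 [ 0.57   -0.0794  0.0497] [0.031 0.03  0.011] 102 [ 0.5704 -0.082   0.0115] [0.088 0.092 0.009] 1.517
top0 sock 63 [ 0.4264 -0.1213  0.0508] [0.033 0.037 0.011] 97 [ 0.4302 -0.1181  0.0115] [0.086 0.084 0.009] 1.517
((427.08935546875, -120.822021484375), (29.525611877441406, 29.629165649414062), 34.369049072265625) ((430.10089111328125, -118.40161895751953), (86.64728546142578, 83.48145294189453), 0.6976924538612366)
top0 tray ((493.5627136230469, -340.12799072265625), (238.59112548828125, 120.0907974243164), 8.98233699798584)
  hole ((416.9159851074219, -352.72381591796875), (77.88774871826172, 73.71707916259766), 58.566200256347656) [[322.20634921 228.93650794]]
  hole ((493.9940490722656, -342.3307189941406), (66.74451446533203, 70.54170989990234), 8.96821117401123) [[318.20338983 208.33898305]]
  hole ((571.0581665039062, -329.4334411621094), (53.636383056640625, 91.55545806884766), 0.8580318093299866) [[315.03174603 188.07936508]]
handle 128 [0.48562872 0.20274192 0.22093834] ((484.8731384277344, 203.30865478515625), (11.640026092529297, 138.67208862304688), 26.0813
[... 756 characters left out ...]
8, -331.1681213378906), (45.46261215209961, 83.93804931640625), 8.998420715332031) [[220.75806452 283.53225806]]
  hole ((496.46728515625, -343.6310119628906), (55.894866943359375, 59.543766021728516), 8.535022735595703) [[196.70175439 276.33333333]]
  hole ((418.59136962890625, -357.0674133300781), (62.8996467590332, 61.974735260009766), 8.148405075073242) [[172.43859649 268.15789474]]
handle 82 [0.49546058 0.18534276 0.21696486] ((488.6219482421875, 198.3955078125), (11.068519592285156, 139.89479064941406), 26.108022689819336) 0.22395460440575143
lid 4585 [0.59865055 0.21465535 0.17410726] ((624.4932861328125, 150.86647033691406), (288.0116271972656, 587.2601318359375), 26.204374313354492)
```

View pics/crop.png

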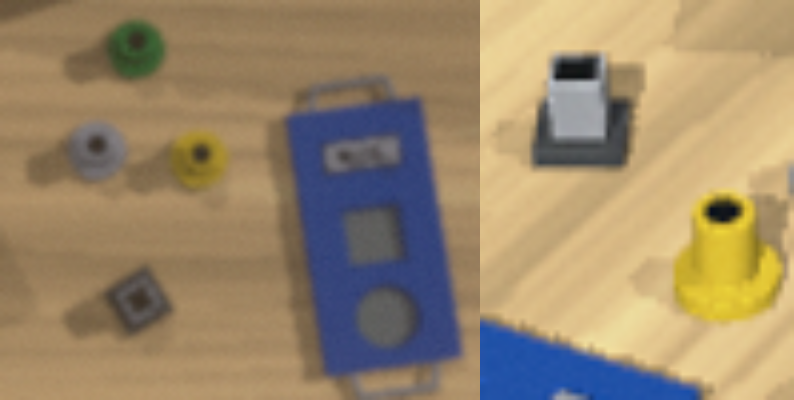

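The crop confirms the choice: the steel bush is round at crop (97,150), separate from yellow (200,158) and green (137,48). The socket is a square stub on a dark plate at (139,300), yawed about 34°. The tray is yawed about 8.8°. Next I hover over the socket for a close measurement.

Request:
move_arm(targets=[[[22, 36, 0, 0, 0, 11, 0.8], [22, 36, 0, 0, 0, 11, 0.8], [22, 36, 0, 0, 0, 11, 0.8], [22, 36, 0, 0, 0, 11, 0.8], [22, 36, 0, 0, 0, 11, 0.8], [22, 36, 0, 0, 0, 11, 0.8], [22, 36, 0, 0, 0, 11, 0.8], [22, 36, 0, 0, 0, 11, 0.8], [22, 36, 0, 0, 0, 11, 0.8], [22, 36, 0, 0, 0, 11, 0.8], [22, 36, 0, 0, 0, 11, 0.8], [22, 36, 0, 0, 0, 11, 0.8]]])

```text
clock: 1.3
ee_pos: [0.4263, -0.1234, 0.1952]
eef_rot: [[0.828, 0.561, -0.0], [0.561, -0.828, -0.0], [-0.0, -0.0, -1.0]]
contact_force: [0.4, -0.6, 0.3]
finger_gap: 0.792
gripper_force: 0.0
```

```bash
python3 - <<'E'
from h import *
o=arm.get_obs(); print(o['ee_pos'].round(4),o['eef_rot'].round(3).tolist(),o['finger_gap'],o['clock'])
f=grab('wrist','w1'); print(f['pose'].round(3).tolist(),f['fx']); P=cloud(f)
q=P.reshape(-1,3); v=f['range_z'].ravel()>0
c=v&(abs(q[:,0]-.428)<.06)&(abs(q[:,1]+.121)<.06)
for a,b in ((.043,.056),(.007,.017)):
    s=q[c&(q[:,2]>a)&(q[:,2]<b)]
    if len(s)>5: print(len(s),s[:,2].mean(),cv2.minAreaRect((s[:,:2]*1000).astype(np.float32)))
E
```

```text
[ 0.4263 -0.1234  0.1952] [[0.828, 0.561, -0.0], [0.561, -0.828, -0.0], [-0.0, -0.0, -1.0]] 0.7922078498158031 1.3
[[0.561, 0.789, 0.249, 0.489], [-0.828, 0.535, 0.169, -0.08], [0.0, -0.301, 0.953, 0.373], [0.0, 0.0, 0.0, 1.0]] 270.83243427800943
586 0.049797233758001054 ((426.07305908203125, -119.57921600341797), (30.345869064331055, 29.894765853881836), 32.564697265625)
663 0.011594138289584409 ((426.3615417480469, -120.0388412475586), (50.2175407409668, 49.04393768310547), 32.587406158447266)
```

View pics/w1.png

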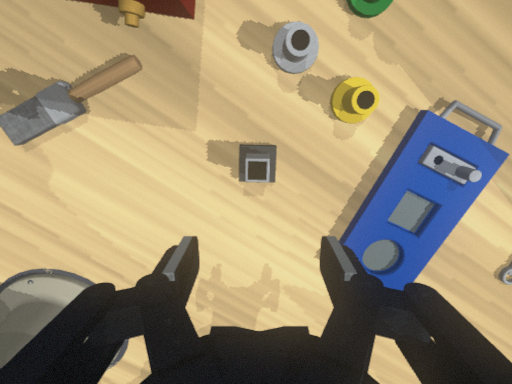

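The wrist view shows the socket at (258,163), bush at (297,45), the square nest at (410,212), the round nest at (380,256), and the tank and brush to the left. Sizes and heights match the given figures. I'll measure the bush and nests from the same picture, then grasp the socket.

```bash
cat >> h.py <<'E'
def rect(p): return cv2.minAreaRect((p[:,:2]*1000).astype(np.float32))
def disc(f,P,x,y,lo,hi,r=.05):
    s=P[(f['range_z']>0)&(np.hypot(P[...,0]-x,P[...,1]-y)<r)&(P[...,2]>lo)&(P[...,2]<hi)]
    return len(s), np.array(cv2.minEnclosingCircle((s[:,:2]*1000).astype(np.float32))[0]).round(1), rect(s)
def nests(f):
    hsv=cv2.cvtColor(f['image'],cv2.COLOR_RGB2HSV); P=cloud(f)
    m=((hsv[...,0]>105)&(hsv[...,0]<130)&(hsv[...,1]>130)&(P[...,0]>.3)).astype(np.uint8)
    # floors of the nests, bare grey at z=8mm: use depth
    for n,x,y in (('round',.418,-.356),('square',.495,-.344)):
        try: print(n,'floor',disc(f,P,x,y,.004,.0125,.045))
        except Exception as e: print(n,e)
    c,h=cv2.findContours(m,cv2.RETR_CCOMP,cv2.CHAIN_APPROX_NONE)
    for i in range(len(c)):
        if h[0][i][3]>=0 and cv2.contourArea(c[i])>60:
            w=np.array([ray(f,*p[0],.018) for p in c[i]]); print('mouth',rect(w),np.array(cv2.minEnclosingCircle((w[:,:2]*1000).astype(np.float32))[0]))
E
python3 - <<'E'
from h import *
f=load('w1');P=cloud(f)
print('bush top',disc(f,P,.571,-.081,.044,.055)); print('flange',disc(f,P,.571,-.081,.008,.016,.045)); nests(f)
E
```

```text
bush top (803, array([569.2, -78.4]), ((568.9818725585938, -78.30030059814453), (31.169300079345703, 31.542070388793945), 30.334251403808594))
flange (940, array([569.3, -78.4]), ((569.002685546875, -78.64350891113281), (54.9361572265625, 54.91035461425781), 33.923946380615234))
round floor (1027, array([ 413.1, -357.4]), ((413.59503173828125, -356.90985107421875), (56.75398635864258, 55.32014083862305), 20.645936965942383))
square floor (1262, array([ 491.5, -345.1]), ((491.4178161621094, -344.6839904785156), (53.75282287597656, 50.70428466796875), 8.560506820678711))
mouth ((416.08636474609375, -347.26861572265625), (53.82556915283203, 56.210384368896484), 78.81758117675781) [ 415.93582153 -345.7973938 ]
mouth ((491.21856689453125, -335.2425231933594), (51.99801254272461, 49.52130126953125), 8.68634033203125) [ 491.30667114 -335.65023804]
mouth ((569.752685546875, -335.41595458984375), (30.855188369750977, 93.70468139648438), 9.163718223571777) [ 568.94750977 -335.13647461]
```

Request:
move_arm(targets=[[[0, 0.3, -8, 0, 0, -1.5, 0.8], [0, 0.3, -12, 0, 0, -1.5, 0.8], [0, 0.3, -16, 0, 0, -1.5, 0.8], [0, 0.3, -18, 0, 0, -1.5, 0.8], [0, 0.3, -18, 0, 0, -1.5, 0.8], [0, 0.3, -18, 0, 0, -1.5, 0.8], [0, 0.3, -18, 0, 0, -1.5, 0.8]]])

```text
clock: 2.05
ee_pos: [0.4284, -0.1206, 0.018]
eef_rot: [[0.842, 0.539, 0.004], [0.539, -0.842, -0.002], [0.003, 0.004, -1.0]]
contact_force: [0.4, -0.4, 0.5]
finger_gap: 0.799
gripper_force: 0.0
```

Request:
move_arm(targets=[[[0, 0, 0, 0, 0, 0, 0.2], [0, 0, 0, 0, 0, 0, 0.2], [0, 0, 0, 0, 0, 0, 0.2], [0, 0, 0, 0, 0, 0, 0.2], [0, 0, 0, 0, 0, 0, 0.2], [0, 0, 0, 0, 0, 0, 0.2], [0, 0, 4, 0, 0, 0, 0.2], [0, 0, 8, 0, 0, 0, 0.2], [0, 0, 8, 0, 0, 0, 0.2]]])

```text
clock: 2.95
ee_pos: [0.4299, -0.1207, 0.1012]
eef_rot: [[0.842, 0.54, 0.01], [0.54, -0.842, -0.004], [0.006, 0.008, -1.0]]
contact_force: [0.1, -0.3, -0.2]
finger_gap: 0.197
gripper_force: 0.0
```

```bash
python3 - <<'E'
from h import *
f=grab('wrist','w2'); P=cloud(f); g=grab('scene','s2')
print(disc(f,P,.426,-.12,.044,.055)); o=arm.get_obs(); print(o['ee_pos'],o['eef_rot'].round(3),o['joint_positions'].round(3))
cv2.imwrite('pics/v2.png',np.hstack([cv2.resize(f['image'],(400,300)),cv2.resize(g['image'][120:300,150:390],(400,300))])[:,:,::-1])
E
```

```text
(1094, array([ 426.4, -118.9]), ((426.19281005859375, -119.32778930664062), (30.120845794677734, 30.013877868652344), 32.85406494140625))
[ 0.42728888 -0.11973536  0.09610529] [[ 0.842  0.54   0.002]
 [ 0.54  -0.842 -0.001]
 [ 0.001  0.002 -1.   ]] [-0.356 -0.128  1.776 -0.     1.492  0.644]
```

View pics/v2.png

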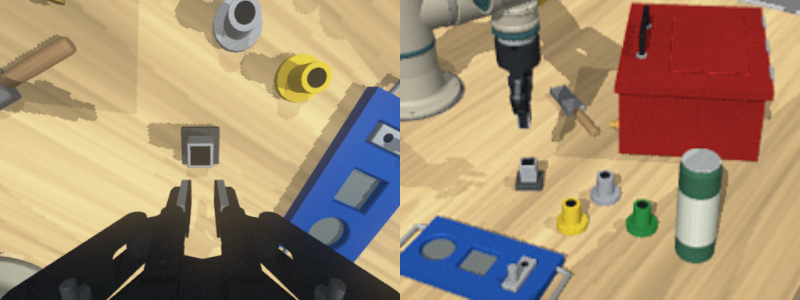

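The socket is untouched at wrist crop (200,145), and the fingers are now shut above it: they close slowly and I lifted before they had gripped. I'll go back with a longer closing time.

Request:
move_arm(targets=[[[-0.1, 0, 0, 0, 0, 0, 0.8], [-0.1, 0, 0, 0, 0, 0, 0.8], [-0.1, 0, 0, 0, 0, 0, 0.8], [-0.1, 0, 0, 0, 0, 0, 0.8], [-0.1, 0, 0, 0, 0, 0, 0.8], [-0.1, 0, 0, 0, 0, 0, 0.8], [-0.1, 0, 0, 0, 0, 0, 0.8], [-0.1, 0, -4, 0, 0, 0, 0.8], [-0.1, 0, -7, 0, 0, 0, 0.8], [-0.1, 0, -8, 0, 0, 0, 0.8], [-0.1, 0, -8, 0, 0, 0, 0.8], [-0.1, 0, -8, 0, 0, 0, 0.8]]])

```text
clock: 4.25
ee_pos: [0.4267, -0.1199, 0.0168]
eef_rot: [[0.842, 0.54, 0.002], [0.54, -0.842, -0.001], [0.001, 0.002, -1.0]]
contact_force: [0.0, 0.2, 0.2]
finger_gap: 0.799
gripper_force: 0.0
```

Request:
move_arm(targets=[[[0, 0, 0, 0, 0, 0, 0.2], [0, 0, 0, 0, 0, 0, 0.2], [0, 0, 0, 0, 0, 0, 0.2], [0, 0, 0, 0, 0, 0, 0.2], [0, 0, 0, 0, 0, 0, 0.2], [0, 0, 0, 0, 0, 0, 0.2], [0, 0, 0, 0, 0, 0, 0.2], [0, 0, 0, 0, 0, 0, 0.2], [0, 0, 0, 0, 0, 0, 0.2], [0, 0, 0, 0, 0, 0, 0.2]]])

```text
clock: 5.25
ee_pos: [0.4258, -0.1196, 0.0154]
eef_rot: [[0.842, 0.54, 0.0], [0.54, -0.842, -0.0], [0.0, 0.0, -1.0]]
contact_force: [-0.1, -0.8, -0.2]
finger_gap: 0.198
gripper_force: 0.0
```

Request:
move_arm(targets=[[[0, 0, 0, 0, 0, 0, 0], [0, 0, 0, 0, 0, 0, 0], [0, 0, 0, 0, 0, 0, 0], [0, 0, 0, 0, 0, 0, 0], [0, 0, 0, 0, 0, 0, 0]]])

```text
clock: 5.75
ee_pos: [0.4258, -0.1196, 0.0154]
eef_rot: [[0.842, 0.54, 0.0], [0.54, -0.842, -0.0], [0.0, 0.0, -1.0]]
contact_force: [-0.1, 0.4, -0.2]
finger_gap: -0.004
gripper_force: 0.0
```

```bash
python3 - <<'E'
from h import *
f=grab('wrist','w3'); g=grab('scene','s3')
cv2.imwrite('pics/v3.png',np.hstack([cv2.resize(f['image'],(400,300)),cv2.resize(g['image'][140:290,170:370],(400,300))])[:,:,::-1])
E
```

```text
(no output)
```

View pics/v3.png

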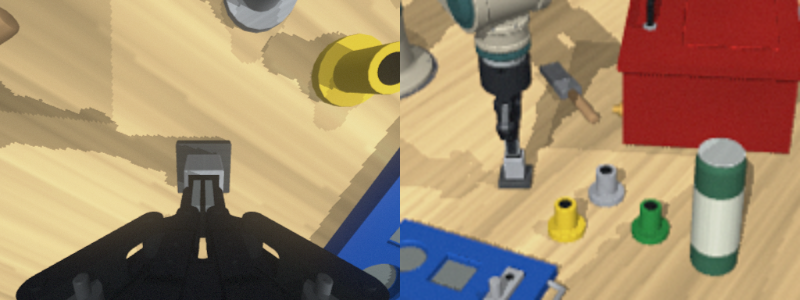

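The fingers appear at wrist crop (203,190), shut on top of or in front of the stub, and in the scene crop they end at the stub's top (513,160). I'll check where the fingertips really are from depth.

```bash
python3 - <<'E'
from h import *
for t in('w2','w3'):
    f=load(t); P=cloud(f); print(t,f['pose'][:3,3].round(4))
    for (u,v) in ((254,238),(264,238),(254,246),(256,240),(260,225),(270,245),(245,240),(260,216),(260,205),(240,185),(237,240),(287,240)):
        print(u,v,f['image'][v,u],P[v,u].round(4))
f=load('s3');P=cloud(f)
for v in range(200,236,3): print(v,P[v,226].round(4),f['image'][v,226])
E
```

```text
w2 [ 0.4915 -0.0779  0.2797]
254 238 [235 214 154] [ 0.3704 -0.1516 -0.0014]
264 238 [223 198 143] [ 3.772e-01 -1.609e-01  1.000e-04]
254 246 [236 216 156] [ 0.3621 -0.1569 -0.0007]
256 240 [236 216 156] [ 0.3702 -0.1545  0.    ]
260 225 [216 188 136] [ 0.388  -0.1485 -0.0007]
270 245 [234 212 154] [ 0.3727 -0.1721 -0.0016]
245 240 [199 174 127] [ 3.633e-01 -1.440e-01 -3.000e-04]
260 216 [208 180 131] [ 0.3971 -0.1427 -0.0011]
260 205 [72 67 54] [ 0.4234 -0.125   0.0505]
240 185 [154 154 154] [ 0.4291 -0.1003  0.0487]
237 240 [110 110 102] [ 0.4309 -0.1045  0.1522]
287 240 [112 111 101] [ 0.4449 -0.1264  0.1524]
w3 [ 0.4891 -0.0774  0.1934]
254 238 [ 99 102 100] [ 0.432 -0.111  0.064]
264 238 [100 102 100] [ 0.4347 -0.1156  0.0637]
254 246 [96 99 97] [ 0.4325 -0.1109  0.0737]
256 240 [84 85 81] [ 0.4324 -0.112   0.0659]
260 225 [54 49 44] [ 0.4349 -0.113   0.0505]
270 245 [100 102 100] [ 0.4368 -0.1176  0.0725]
245 240 [52 48 41] [ 0.4263 -0.1087  0.0595]
260 216 [105 105 103] [ 0.4384 -0.1108  0.047 ]
260 205 [100 102 100] [ 0.4385 -0.1107  0.0289]
240 185 [94 92 87] [ 0.4378 -0.0946  0.0104]
237 240 [79 77 71] [ 0.419  -0.1071  0.0495]
287 240 [87 89 84] [ 0.4208 -0.1462  0.0117]
200 [ 0.4378 -0.1274  0.1197] [24 25 30]
203 [ 0.4673 -0.163   0.1408] [41 43 46]
206 [ 0.4601 -0.1558  0.1232] [24 23 27]
209 [ 0.4469 -0.1417  0.0988] [27 25 28]
212 [ 0.4344 -0.1283  0.0746] [40 44 47]
215 [ 0.4331 -0.1281  0.0626] [42 48 52]
218 [ 0.4327 -0.1289  0.0516] [45 48 48]
221 [ 0.4358 -0.1338  0.0443] [157 163 167]
224 [ 0.4348 -0.1339  0.0323] [159 162 167]
227 [ 0.4318 -0.1317  0.0179] [158 161 166]
230 [ 0.4363 -0.1382  0.0122] [63 65 67]
233 [ 0.439  -0.1426  0.0045] [62 66 72]
```

```bash
python3 - <<'E'
from h import *
for t,z0,ee in(('w1',.195,(.4263,-.1234)),('w2',.096,(.4273,-.1197)),('w3',.0154,(.4258,-.1196))):
    f=load(t); P=cloud(f)
    d=P-np.array([*ee,0]); 
    m=(f['range_z']>0)&(f['range_z']<f['pose'][2,3]-.06)&(np.hypot(d[...,0],d[...,1])<.08)&(P[...,2]>.056)
    s=P[m]; v,u=np.nonzero(m); i=np.argsort(s[:,2])[:400:50]; print(t,z0,[(u[k],v[k],s[k].round(4).tolist()) for k in i])
f=load('s2');P=cloud(f); m=(f['range_z']>0)&(np.hypot(P[...,0]-.427,P[...,1]+.12)<.04)&(P[...,2]>.06)&(f['image'].max(-1)<90)
s=P[m]; i=np.argsort(s[:,2])[:100:15]; print(s[i].round(4))
o=arm.get_obs(); print(o['joint_positions'].round(4), o['joint_torque'].round(2))
E
```

```text
w1 0.195 [(np.int64(321), np.int64(243), [0.448, -0.149, 0.2377]), (np.int64(328), np.int64(236), [0.4542, -0.1485, 0.2398]), (np.int64(193), np.int64(236), [0.4135, -0.0876, 0.2408]), (np.int64(197), np.int64(249), [0.4087, -0.0932, 0.2421]), (np.int64(197), np.int64(257), [0.405, -0.0956, 0.2431]), (np.int64(194), np.int64(238), [0.4145, -0.0884, 0.2439]), (np.int64(336), np.int64(239), [0.4564, -0.1505, 0.2448]), (np.int64(325), np.int64(242), [0.452, -0.1464, 0.2456])]
w2 0.096 [(np.int64(245), np.int64(247), [0.4216, -0.1143, 0.1357]), (np.int64(234), np.int64(231), [0.4296, -0.1024, 0.1414]), (np.int64(226), np.int64(240), [0.4235, -0.1011, 0.1436]), (np.int64(242), np.int64(234), [0.4319, -0.1065, 0.1447]), (np.int64(234), np.int64(234), [0.4301, -0.1026, 0.1459]), (np.int64(295), np.int64(242), [0.4443, -0.1328, 0.1469]), (np.int64(294), np.int64(242), [0.4443, -0.132, 0.1479]), (np.int64(244), np.int64(259), [0.4215, -0.1144, 0.1489])]
w3 0.0154 [(np.int64(247), np.int64(246), [0.4309, -0.1078, 0.0742]), (np.int64(270), np.int64(249), [0.4364, -0.1177, 0.0758]), (np.int64(286), np.int64(258), [0.4369, -0.1267, 0.0768]), (np.int64(242), np.int64(258), [0.4258, -0.1083, 0.0777]), (np.int64(256), np.int64(251), [0.4331, -0.1118, 0.0785]), (np.int64(267), np.int64(253), [0.4354, -0.1165, 0.0792]), (np.int64(276), np.int64(261), [0.4345, -0.1222, 0.0801]), (np.int64(269), np.int64(255), [0.4358, -0.1173, 0.0809])]
[[ 0.4309 -0.1314  0.134 ]
 [ 0.4441 -0.1369  0.1489]
 [ 0.4407 -0.1358  0.161 ]
 [ 0.4399 -0.1385  0.1693]
 [ 0.4421 -0.1202  0.1876]
 [ 0.4478 -0.1304  0.2049]
 [ 0.4268 -0.148   0.2174]]
[-3.573e-01 -3.650e-02  1.861e+00 -1.000e-04  1.317e+00  6.429e-01] [ -0.   -30.86 -32.34  -0.     0.     0.  ]
```

Depth from both cameras shows the real fingertips about 36–38 mm above the reported TCP (0.135 against 0.096). The reported TCP is therefore off along the tool axis, which explains why the fingers shut above the 50 mm stub. I'll correct for this, going down in stages and watching the force.

Request:
move_arm(targets=[[[0, 0, 3, 0, 0, 0, 0.7], [0, 0, 3, 0, 0, 0, 0.7], [0, 0, 3, 0, 0, 0, 0.7], [0, 0, 3, 0, 0, 0, 0.7], [0, 0, 3, 0, 0, 0, 0.7], [0, 0, 3, 0, 0, 0, 0.7], [0, 0, 3, 0, 0, 0, 0.7], [0, 0, 3, 0, 0, 0, 0.7], [0, 0, 0, 0, 0, 0, 0.7], [0, 0, -2, 0, 0, 0, 0.7], [0, 0, -3, 0, 0, 0, 0.7], [0, 0, -3, 0, 0, 0, 0.7]]])

```text
clock: 7.05
ee_pos: [0.4248, -0.1192, -0.0158]
eef_rot: [[0.842, 0.54, -0.003], [0.54, -0.842, 0.001], [-0.002, -0.002, -1.0]]
contact_force: [0.4, 0.2, 0.8]
finger_gap: 0.703
gripper_force: 0.0
```

Request:
move_arm(targets=[[[0, 0, -0.4, 0, 0, 0, 0.7], [0, 0, -0.4, 0, 0, 0, 0.7], [0, 0, -0.4, 0, 0, 0, 0.1], [0, 0, -0.4, 0, 0, 0, 0.1], [0, 0, -0.4, 0, 0, 0, 0.1], [0, 0, -0.4, 0, 0, 0, 0.1], [0, 0, -0.4, 0, 0, 0, 0.1], [0, 0, -0.4, 0, 0, 0, 0.1], [0, 0, -0.4, 0, 0, 0, 0.1], [0, 0, -0.4, 0, 0, 0, 0.1]]])

```text
clock: 8.05
ee_pos: [0.4264, -0.1198, -0.0178]
eef_rot: [[0.842, 0.54, 0.001], [0.54, -0.842, -0.001], [0.001, 0.001, -1.0]]
contact_force: [-0.7, -0.2, 5.4]
finger_gap: 0.339
gripper_force: 60.4
```

Gripped at 29 mm with 60 N. The 5 N upward force shows the pads just touch the base plate, so the fingertip is about 30 mm above the reported TCP. Lifting and moving next to the tray, turned to the tray's yaw.

Request:
move_arm(targets=[[[0, 0, 3, 0, 0, 0, 0.1], [0, 0, 7, 0, 0, 0, 0.1], [0, 0, 11, 0, 0, -5, 0.1], [1, -23, 12, 0, 0, -24, 0.1], [1, -23, 12, 0, 0, -24, 0.1], [1, -23, 12, 0, 0, -24, 0.1], [1, -23, 12, 0, 0, -24, 0.1], [1, -23, 12, 0, 0, -24, 0.1], [1, -23, 12, 0, 0, -24, 0.1], [1, -23, 12, 0, 0, -24, 0.1], [1, -23, 12, 0, 0, -24, 0.1], [1, -23, 12, 0, 0, -24, 0.1]]])

```text
clock: 9.25
ee_pos: [0.4359, -0.3484, 0.1012]
eef_rot: [[0.988, 0.153, -0.0], [0.153, -0.988, 0.0], [-0.0, -0.0, -1.0]]
contact_force: [1.0, -0.0, -3.2]
finger_gap: 0.34
gripper_force: 60.8
```

```bash
python3 - <<'E'
from h import *
f=grab('wrist','w4'); P=cloud(f); o=arm.get_obs(); print(o['ee_pos'].round(4),o['eef_rot'].round(3).tolist(),f['pose'][:3,3].round(4),o['finger_gap'])
z=P[...,2]; v=f['range_z']>0
near=lambda x,y,r:np.hypot(P[...,0]-x,P[...,1]-y)<r
tr=P[v&(abs(z-.018)<.003)&near(.495,-.344,.15)]; print('tray top',len(tr),rect(tr),tr[:,2].mean())
fl=P[v&(abs(z-.008)<.003)&near(.495,-.344,.045)]; print('floor',len(fl),rect(fl))
# held plate: points between
h=P[v&(z>.06)&(z<.16)&near(o['ee_pos'][0],o['ee_pos'][1],.06)]; print('held z',h[:,2].min())
cv2.imwrite('pics/w4b.png',f['image'][:,:,::-1])
E
```

```text
[ 0.436  -0.3486  0.1014] [[0.988, 0.152, -0.0], [0.152, -0.988, 0.0], [-0.0, -0.0, -1.0]] [ 0.5106 -0.3362  0.2792] 0.343687622408195
tray top 23054 ((481.220458984375, -342.9583740234375), (229.88795471191406, 130.57327270507812), 8.896446228027344) 0.01759780813656747
floor 3162 ((490.563720703125, -341.5376892089844), (53.652992248535156, 54.30476760864258), 8.930246353149414)
held z 0.11952945174716867
```

View pics/w4b.png

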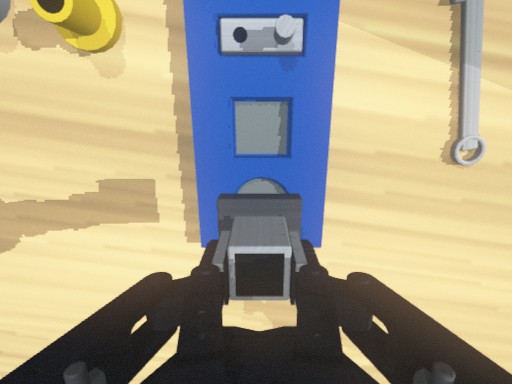

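The view shows the socket held at (260,250), the square nest clear at (262,127), the round nest at (261,187), and the lug at (262,35) untouched. The nest floor measures 54x54 at yaw 8.9°, and the tray is 130 mm wide, as given. Now I'll locate the held part in the same view.

```bash
python3 - <<'E'
from h import *
f=load('w4'); P=cloud(f); z=P[...,2]; v=f['range_z']>0
U,V=np.meshgrid(np.arange(512),np.arange(384))
sat=cv2.cvtColor(f['image'],cv2.COLOR_RGB2HSV)
for n,a,b,box in (('plate',.126,.136,(205,185,315,250)),('stubtop',.163,.175,(222,205,298,305))):
    m=v&(z>a)&(z<b)&(U>box[0])&(U<box[2])&(V>box[1])&(V<box[3]); s=P[m]; print(n,len(s),s[:,2].mean(),rect(s),s[:,:2].mean(0))
    R=np.array([[.988,.153],[-.153,.988]]); q=(s[:,:2]-[.4360,-.3486])@R.T*1000
    print('  along tool x/-y:',np.percentile(q,[1,50,99],axis=0).round(1).tolist())
E
```

```text
plate 2237 0.13048173535449517 ((447.52703857421875, -346.23681640625), (26.683197021484375, 50.148704528808594), 8.915717124938965) [ 0.4530433  -0.34543477]
  along tool x/-y: [[3.1, -24.0], [17.8, 0.3], [24.8, 25.1]]
stubtop 4136 0.16901278960959346 ((436.1876220703125, -348.2089538574219), (30.366600036621094, 35.558372497558594), 9.557197570800781) [ 0.43797849 -0.34769841]
  along tool x/-y: [[-14.0, -15.7], [2.7, 0.4], [14.9, 16.8]]
```

Request:
move_arm(targets=[[[5.5, 0.7, 0, 0, 0, 0, 0.1], [5.5, 0.7, 0, 0, 0, 0, 0.1], [5.5, 0.7, -4, 0, 0, 0, 0.1], [5.5, 0.7, -7.5, 0, 0, 0, 0.1], [5.5, 0.7, -8.5, 0, 0, 0, 0.1], [5.5, 0.7, -8.5, 0, 0, 0, 0.1], [5.5, 0.7, -8.5, 0, 0, 0, 0.1], [5.5, 0.7, -8.5, 0, 0, 0, 0.1]]])

```text
clock: 10.1
ee_pos: [0.4921, -0.3436, 0.0192]
eef_rot: [[0.989, 0.151, 0.003], [0.151, -0.989, -0.003], [0.003, 0.003, -1.0]]
contact_force: [-0.0, -0.5, -2.8]
finger_gap: 0.343
gripper_force: 60.7
```

```bash
python3 - <<'E'
from h import *
f=grab('wrist','w5'); P=cloud(f); z=P[...,2]; v=f['range_z']>0; o=arm.get_obs(); e=o['ee_pos']; print(e.round(4),o['eef_rot'].round(3).tolist(),o['contact_force'].round(1))
d=np.hypot(P[...,0]-e[0],P[...,1]-e[1])
pl=P[v&(abs(z-(e[2]+.030))<.004)&(d<.04)]; print('plate',rect(pl),pl[:,2].mean())
tr=P[v&(abs(z-.018)<.003)&(np.hypot(P[...,0]-.49,P[...,1]+.3415)<.15)]; print('tray',rect(tr))
R=np.array([[.988,.153],[-.153,.988]]); q=(P[...,:2]-[.4906,-.3415])@R.T*1000
fl=q[v&(z<.0125)&(abs(q[...,0])<33)&(abs(q[...,1])<33)]; print('floor pts rel nest',len(fl),np.percentile(fl,[1,99],axis=0).round(1).tolist())
p2=(pl[:,:2]-[.4906,-.3415])@R.T*1000; print('plate rel nest',np.percentile(p2,[1,99],axis=0).round(1).tolist())
E
```

```text
[ 0.4919 -0.3435  0.0189] [[0.989, 0.151, 0.003], [0.151, -0.989, -0.003], [0.003, 0.003, -1.0]] [ 0.7  0.9 -1.1]
plate ((503.6202087402344, -341.1434020996094), (26.441450119018555, 50.26510238647461), 7.972106456756592) 0.048448302707560106
tray ((505.3900146484375, -339.0419921875), (234.1593780517578, 130.79627990722656), 8.798531532287598)
floor pts rel nest 910 [[16.2, -26.8], [25.1, 27.1]]
plate rel nest [[4.1, -26.3], [25.9, 22.8]]
```

Request:
move_arm(targets=[[[0, 0, 0, 0, 0, 0, 0.1], [0, 0, 0, 0, 0, 0, 0.1], [0, 0, 0, 0, 0, 0, 0.1], [0, 0, 0, 0, 0, 0, 0.1]]])

```text
clock: 10.55
ee_pos: [0.4908, -0.3426, 0.0165]
eef_rot: [[0.989, 0.151, 0.0], [0.151, -0.989, -0.0], [0.0, 0.0, -1.0]]
contact_force: [0.5, -0.4, -2.6]
finger_gap: 0.339
gripper_force: 60.7
```

```bash
python3 - <<'E'
from h import *
f=grab('wrist','w6'); P=cloud(f); z=P[...,2]; v=f['range_z']>0; o=arm.get_obs(); e=o['ee_pos']; print(e.round(4),o['eef_rot'].round(3).tolist())
d=np.hypot(P[...,0]-e[0],P[...,1]-e[1])
pl=P[v&(abs(z-(e[2]+.030))<.004)&(d<.04)]; print('plate',rect(pl),pl[:,2].mean())
R=np.array([[.988,.153],[-.153,.988]]); q=(P[...,:2]-[.4906,-.3415])@R.T*1000
fl=q[v&(z<.0125)&(abs(q[...,0])<33)&(abs(q[...,1])<33)]; print('floor',np.percentile(fl,[1,99],axis=0).round(1).tolist())
p2=(pl[:,:2]-[.4906,-.3415])@R.T*1000; print('plate rel nest',np.percentile(p2,[1,99],axis=0).round(1).tolist())
E
```

```text
[ 0.4907 -0.3426  0.0164] [[0.989, 0.151, -0.0], [0.151, -0.989, -0.0], [-0.0, 0.0, -1.0]]
plate ((502.6316833496094, -340.3941650390625), (26.370264053344727, 50.32394790649414), 9.331599235534668) 0.04576664701568273
floor [[16.0, -26.8], [25.4, 27.1]]
plate rel nest [[3.0, -25.3], [24.8, 23.8]]
```

Plate is centred within 1 mm. Adding 0.7 mm in y and lowering.

Request:
move_arm(targets=[[[0, 0.07, 0, 0, 0, 0, 0.1], [0, 0.07, -0.8, 0, 0, 0, 0.1], [0, 0.07, -1.4, 0, 0, 0, 0.1], [0, 0.07, -2, 0, 0, 0, 0.1], [0, 0.07, -2.3, 0, 0, 0, 0.1], [0, 0.07, -2.5, 0, 0, 0, 0.1], [0, 0.07, -2.6, 0, 0, 0, 0.1], [0, 0.07, -2.6, 0, 0, 0, 0.1], [0, 0.07, -2.6, 0, 0, 0, 0.1]]])

```text
clock: 11.5
ee_pos: [0.491, -0.342, -0.0093]
eef_rot: [[0.989, 0.151, 0.0], [0.151, -0.989, -0.0], [0.0, 0.001, -1.0]]
contact_force: [-0.7, 0.1, -3.1]
finger_gap: 0.339
gripper_force: 61.1
```

Request:
move_arm(targets=[[[0, 0, 0, 0, 0, 0, 0.7], [0, 0, 0, 0, 0, 0, 0.7], [0, 0, 0, 0, 0, 0, 0.7], [0, 0, 0, 0, 0, 0, 0.7], [0, 0, 0, 0, 0, 0, 0.7], [0, 0, 0, 0, 0, 0, 0.7], [0, 0, 4, 0, 0, 0, 0.7], [0, 0, 9, 0, 0, 0, 0.7], [-5, 4, 12, 0, 0, 0, 0.7], [-5, 4, 12, 0, 0, 0, 0.7], [-5, 4, 12, 0, 0, 0, 0.7], [-5, 4, 12, 0, 0, 0, 0.7]]])

```text
clock: 12.7
ee_pos: [0.441, -0.3021, 0.1106]
eef_rot: [[0.989, 0.151, 0.001], [0.151, -0.989, -0.001], [0.001, 0.001, -1.0]]
contact_force: [0.5, -0.5, -0.1]
finger_gap: 0.698
gripper_force: 0.0
```

```bash
python3 - <<'E'
from h import *
f=grab('wrist','w7'); P=cloud(f); o=arm.get_obs(); print(o['ee_pos'].round(4),o['finger_gap'])
for a,b in ((.053,.063),(.015,.024)):
    print(disc(f,P,.491,-.342,a,b,.03))
print('lug',disc(f,P,.568,-.33,.05,.07,.05))
try: print('bush',disc(f,P,.569,-.0785,.044,.055,.04))
except Exception as e: print(e)
E
```

```text
[ 0.441  -0.3021  0.1099] 0.7001162784621789
(1267, array([ 490.8, -341.5]), ((490.58868408203125, -341.6702880859375), (29.88052749633789, 30.29131317138672), 8.968893051147461))
(1258, array([ 491., -342.]), ((490.922119140625, -342.0324401855469), (59.27749252319336, 59.117645263671875), 69.02159881591797))
lug (0, array([0., 0.]), ((0.0, 0.0), (0.0, 0.0), 0.0))
bush (220, array([559.3, -87.8]), ((559.436279296875, -87.66928100585938), (7.119481563568115, 17.494922637939453), 35.86410140991211))
```

Socket is seated and released: stub top at z≈58 mm, within 1 mm of the nest centre. Now the bush.

Request:
move_arm(targets=[[[12.8, 22.4, -2, 0, 0, 24, 0.7], [12.8, 22.4, -2, 0, 0, 24, 0.7], [12.8, 22.4, -2, 0, 0, 24, 0.7], [12.8, 22.4, -2, 0, 0, 24, 0.7], [12.8, 22.4, -2, 0, 0, 24, 0.7], [12.8, 22.4, -2, 0, 0, 24, 0.7], [12.8, 22.4, -2, 0, 0, 24, 0.7], [12.8, 22.4, -2, 0, 0, 24, 0.7], [12.8, 22.4, -2, 0, 0, 24, 0.7], [12.8, 22.4, -2, 0, 0, 24, 0.7]]])

```text
clock: 13.75
ee_pos: [0.5685, -0.0792, 0.0905]
eef_rot: [[0.843, 0.538, 0.0], [0.538, -0.843, -0.0], [-0.0, 0.0, -1.0]]
contact_force: [-0.4, 0.1, 0.2]
finger_gap: 0.7
gripper_force: 0.0
```

```bash
python3 - <<'E'
from h import *
f=grab('wrist','w8'); P=cloud(f); o=arm.get_obs(); print(o['ee_pos'].round(4),o['eef_rot'].round(3).tolist())
print('bush',disc(f,P,.569,-.0785,.044,.055,.04)); print(disc(f,P,.569,-.0785,.009,.015,.035))
E
```

```text
[ 0.5685 -0.0791  0.0906] [[0.843, 0.539, 0.0], [0.539, -0.843, -0.0], [0.0, 0.0, -1.0]]
bush (1056, array([569.5, -78. ]), ((569.6483764648438, -78.10073852539062), (31.337543487548828, 30.931903839111328), 32.19541931152344))
(1158, array([569.4, -78.2]), ((571.8692016601562, -76.44798278808594), (49.526329040527344, 54.77532958984375), 31.90611457824707))
```

Request:
move_arm(targets=[[[0.1, 0.1, -4, 0, 0, 0, 0.7], [0.1, 0.1, -8, 0, 0, 0, 0.7], [0.1, 0.1, -10, 0, 0, 0, 0.7], [0.1, 0.1, -10.6, 0, 0, 0, 0.7], [0.1, 0.1, -10.6, 0, 0, 0, 0.7], [0.1, 0.1, -10.6, 0, 0, 0, 0.1], [0.1, 0.1, -10.6, 0, 0, 0, 0.1], [0.1, 0.1, -10.6, 0, 0, 0, 0.1], [0.1, 0.1, -10.6, 0, 0, 0, 0.1], [0.1, 0.1, -10.6, 0, 0, 0, 0.1], [0.1, 0.1, -10.6, 0, 0, 0, 0.1], [0.1, 0.1, -10.6, 0, 0, 0, 0.1]]])

```text
clock: 15.0
ee_pos: [0.5713, -0.0773, -0.0133]
eef_rot: [[0.842, 0.54, 0.004], [0.54, -0.842, -0.001], [0.003, 0.003, -1.0]]
contact_force: [-0.5, -0.5, 6.8]
finger_gap: 0.351
gripper_force: 59.6
```

Request:
move_arm(targets=[[[0, 0, 4, 0, 0, 0, 0.1], [0, 0, 8, 0, 0, 0, 0.1], [0, 0, 12, 0, 0, -6, 0.1], [-21.5, -28.5, 12, 0, 0, -24, 0.1], [-21.5, -28.5, 12, 0, 0, -24, 0.1], [-21.5, -28.5, 12, 0, 0, -24, 0.1], [-21.5, -28.5, 12, 0, 0, -24, 0.1], [-21.5, -28.5, 12, 0, 0, -24, 0.1], [-21.5, -28.5, 12, 0, 0, -24, 0.1], [-21.5, -28.5, 12, 0, 0, -24, 0.1], [-21.5, -28.5, 12, 0, 0, -24, 0.1], [-21.5, -28.5, 12, 0, 0, -24, 0.1]]])

```text
clock: 16.2
ee_pos: [0.3537, -0.3628, 0.1044]
eef_rot: [[0.989, 0.148, -0.0], [0.148, -0.989, 0.0], [-0.0, -0.0, -1.0]]
contact_force: [-0.7, 0.4, -2.9]
finger_gap: 0.348
gripper_force: 60.3
```

Request:
move_arm(targets=[[[0, 0, 0, 0, 0, 0, 0.1], [0, 0, 0, 0, 0, 0, 0.1], [0, 0, 0, 0, 0, 0, 0.1], [0, 0, 0, 0, 0, 0, 0.1]]])

```text
clock: 16.6
ee_pos: [0.3554, -0.3612, 0.1044]
eef_rot: [[0.988, 0.153, 0.0], [0.153, -0.988, -0.0], [0.0, 0.0, -1.0]]
contact_force: [0.7, 0.7, -3.0]
finger_gap: 0.347
gripper_force: 60.3
```

```bash
python3 - <<'E'
from h import *
f=grab('wrist','w9'); P=cloud(f); o=arm.get_obs(); e=o['ee_pos']; print(e.round(4),o['eef_rot'].round(3).tolist(),o['finger_gap'])
z=P[...,2];v=f['range_z']>0; U,V=np.meshgrid(np.arange(512),np.arange(384))
n=np.hypot(P[...,0]-.4135,P[...,1]+.3536)<.04
fl=P[v&n&(abs(z-.008)<.003)]; print('floor',len(fl),rect(fl),cv2.minEnclosingCircle((fl[:,:2]*1000).astype(np.float32)))
print('socket',disc(f,P,.4906,-.3415,.053,.063,.03))
c=(abs(U-258)<60)&(V>170)&(V<320)
print('hub top z',np.percentile(z[v&c&(z>e[2]+.05)&(z<e[2]+.07)],[50,90]))
a=z-e[2]
for nm,lo,hi in(('flange',.015,.030),('top',.058,.069)):
    s=P[v&c&(a>lo)&(a<hi)]; print(nm,len(s),np.median(s[:,2])-e[2],rect(s),cv2.minEnclosingCircle((s[:,:2]*1000).astype(np.float32)))
E
```

```text
[ 0.3552 -0.3614  0.1044] [[0.988, 0.152, -0.0], [0.152, -0.988, -0.0], [-0.0, 0.0, -1.0]] 0.34141124122286154
floor 3030 ((413.876220703125, -353.40863037109375), (59.667354583740234, 59.59438705444336), 16.327526092529297) ((413.8740539550781, -353.4441223144531), 30.122941970825195)
socket (1786, array([ 489.2, -341.9]), ((488.89697265625, -342.1297302246094), (27.48741340637207, 29.827972412109375), 8.597699165344238))
hub top z [0.16717437 0.16867246]
flange 2343 0.024650029218622402 ((366.2535705566406, -358.99066162109375), (29.546899795532227, 55.02634048461914), 8.579914093017578) ((354.31549072265625, -360.7971496582031), 27.571346282958984)
top 3676 0.06295483278650928 ((353.7916564941406, -362.296630859375), (32.219757080078125, 55.77079772949219), 19.5782470703125) ((360.61871337890625, -359.8684997558594), 28.332887649536133)
```

View pics/w9.png

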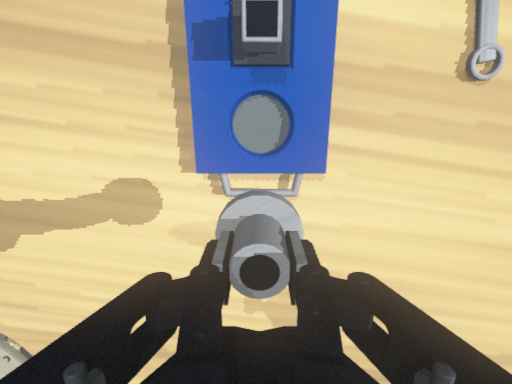

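The view shows the bush held upright at (260,240) and the round nest at (261,124), 60 mm across. The socket is seated at (262,30). Flange-to-nest shift is (+6.0, +0.75) cm.

Request:
move_arm(targets=[[[6, 0.7, 0, 0, 0, 0, 0.1], [6, 0.7, 0, 0, 0, 0, 0.1], [6, 0.7, -4, 0, 0, 0, 0.1], [6, 0.7, -7, 0, 0, 0, 0.1], [6, 0.7, -8, 0, 0, 0, 0.1], [6, 0.7, -8, 0, 0, 0, 0.1], [6, 0.7, -8, 0, 0, 0, 0.1], [6, 0.7, -8, 0, 0, 0, 0.1], [6, 0.7, -8, 0, 0, 0, 0.1], [6, 0.7, -8, 0, 0, 0, 0.1]]])

```text
clock: 17.65
ee_pos: [0.4152, -0.3553, 0.0254]
eef_rot: [[0.989, 0.151, 0.001], [0.151, -0.989, -0.001], [0.001, 0.001, -1.0]]
contact_force: [0.2, -0.9, -2.9]
finger_gap: 0.345
gripper_force: 60.4
```

```bash
python3 - <<'E'
from h import *
f=grab('wrist','w10'); P=cloud(f); o=arm.get_obs(); e=o['ee_pos']; print(e.round(4),o['eef_rot'].round(3).tolist(),o['contact_force'].round(1))
z=P[...,2];v=f['range_z']>0; a=z-e[2]; d=np.hypot(P[...,0]-e[0],P[...,1]-e[1])
s=P[v&(d<.04)&(abs(a-.0247)<.004)]; print(len(s),cv2.minEnclosingCircle((s[:,:2]*1000).astype(np.float32)),rect(s))
n=np.hypot(P[...,0]-.4139,P[...,1]+.3534)<.034
fl=P[v&n&(z<.0125)]; R=np.array([[.988,.153],[-.153,.988]]); q=(fl[:,:2]-[.4139,-.3534])@R.T*1000; print(len(q),q.min(0),q.max(0), np.hypot(*q.T).max())
E
```

```text
[ 0.415  -0.3552  0.0251] [[0.989, 0.151, 0.001], [0.151, -0.989, -0.001], [0.001, 0.001, -1.0]] [ 0.2  0.3 -2.4]
2108 ((413.9017028808594, -354.88519287109375), 27.597211837768555) ((425.8697814941406, -353.0827941894531), (29.617650985717773, 55.073612213134766), 8.564414978027344)
1066 [ -3.49809431 -29.6150125 ] [28.05691583 30.09552234] 30.098813531981385
```

Request:
move_arm(targets=[[[0, 0.12, 0, 0, 0, 0, 0.1], [0, 0.12, -0.8, 0, 0, 0, 0.1], [0, 0.12, -1.6, 0, 0, 0, 0.1], [0, 0.12, -2.2, 0, 0, 0, 0.1], [0, 0.12, -2.6, 0, 0, 0, 0.1], [0, 0.12, -2.8, 0, 0, 0, 0.1], [0, 0.12, -2.9, 0, 0, 0, 0.1], [0, 0.12, -2.9, 0, 0, 0, 0.1], [0, 0.12, -2.9, 0, 0, 0, 0.1], [0, 0.12, -2.9, 0, 0, 0, 0.1]]])

```text
clock: 18.7
ee_pos: [0.4149, -0.3538, -0.0043]
eef_rot: [[0.989, 0.151, 0.0], [0.151, -0.989, -0.001], [0.0, 0.001, -1.0]]
contact_force: [-0.4, 0.2, -2.5]
finger_gap: 0.345
gripper_force: 60.4
```

Request:
move_arm(targets=[[[0, 0, 0, 0, 0, 0, 0.7], [0, 0, 0, 0, 0, 0, 0.7], [0, 0, 0, 0, 0, 0, 0.7], [0, 0, 0, 0, 0, 0, 0.7], [0, 0, 0, 0, 0, 0, 0.7], [0, 0, 0, 0, 0, 0, 0.7], [0, 0, 4, 0, 0, 0, 0.7], [0, 0, 9, 0, 0, 0, 0.7], [-2, 5, 13, 0, 0, 0, 0.7], [-2, 5, 13, 0, 0, 0, 0.7], [-2, 5, 13, 0, 0, 0, 0.7], [-2, 5, 13, 0, 0, 0, 0.7]]])

```text
clock: 19.9
ee_pos: [0.3948, -0.3038, 0.1251]
eef_rot: [[0.988, 0.151, 0.0], [0.151, -0.988, -0.0], [-0.0, 0.0, -1.0]]
contact_force: [-0.3, -0.7, 0.4]
finger_gap: 0.701
gripper_force: 0.0
```

```bash
python3 - <<'E'
from h import *
f=grab('wrist','w11'); P=cloud(f); o=arm.get_obs(); print(o['ee_pos'].round(4),o['joint_positions'].round(3))
for n,x,y in (('bush',.4139,-.3534),('sock',.4906,-.3415)):
    z=P[...,2]; s=z[(np.hypot(P[...,0]-x,P[...,1]-y)<.02)&(z>.05)&(z<.08)]
    print(n,disc(f,P,x,y,.053,.063,.03),disc(f,P,x,y,.019,.024,.04)[:2],np.percentile(s,[50,98]))
t=load('top0'); PT=cloud(t); hsv=cv2.cvtColor(t['image'],cv2.COLOR_RGB2HSV)
E
```

```text
[ 0.3946 -0.3038  0.1244] [-0.73   0.01   1.585 -0.     1.547  0.689]
bush (892, array([ 412.8, -353.7]), ((412.85418701171875, -353.5796813964844), (31.32929801940918, 30.716514587402344), 55.207427978515625)) (803, array([ 413.6, -353.6])) [0.05772184 0.05932979]
sock (1345, array([ 490.2, -341.5]), ((490.3600158691406, -341.7663879394531), (29.786399841308594, 30.189855575561523), 8.770316123962402)) (1014, array([ 490.8, -340.4])) [0.05788153 0.05945514]
```

Both fittings are seated and released, with tops at 58 mm and centres within 1.5 mm. Now to the washer: yaw ≈26°, handle ≈(0.487,0.200). I'll go up and across, turning so that the fingers straddle the bar.

Request:
move_arm(targets=[[[0, 5, 5, 0, 0, 8, 0.6], [2, 10, 10, 0, 0, 16, 0.6], [4, 15, 15, 0, 0, 24, 0.6], [5, 20, 18, 0, 0, 32, 0.6], [6, 25, 18, 0, 0, 40, 0.6], [7, 29, 18, 0, 0, 48, 0.6], [7, 33, 18, 0, 0, 56, 0.6], [8, 37, 18, 0, 0, 64, 0.6], [8, 41, 18, 0, 0, 72, 0.6], [8, 45, 18, 0, 0, 80, 0.6], [9, 48, 18, 0, 0, 88, 0.6], [9, 50.5, 18, 0, 0, 96, 0.6]]])

```text
clock: 21.15
ee_pos: [0.4854, 0.2043, 0.3029]
eef_rot: [[-0.261, 0.965, -0.003], [0.965, 0.261, -0.001], [0.0, -0.004, -1.0]]
contact_force: [0.9, -0.6, -0.9]
finger_gap: 0.598
gripper_force: 0.0
```

Request:
move_arm(targets=[[[0, 0, -1, 0, 0, 8, 0.6], [0, 0, -1, 0, 0, 11.5, 0.6], [0, 0, -1, 0, 0, 11.5, 0.6], [0, 0, -1, 0, 0, 11.5, 0.6], [0, 0, -1, 0, 0, 11.5, 0.6], [0, 0, -1, 0, 0, 11.5, 0.6]]])

```text
clock: 21.75
ee_pos: [0.485, 0.2011, 0.2954]
eef_rot: [[-0.44, 0.898, 0.0], [0.898, 0.44, 0.0], [0.0, 0.0, -1.0]]
contact_force: [0.2, -0.7, -1.0]
finger_gap: 0.6
gripper_force: 0.0
```

```bash
python3 - <<'E'
from h import *
f=grab('wrist','w12'); P=cloud(f); o=arm.get_obs(); e=o['ee_pos']; print(e.round(4),o['eef_rot'].round(3).tolist(),f['pose'][:3,3].round(3),o['joint_positions'].round(2))
z=P[...,2];v=(f['range_z']>0)&(np.hypot(P[...,0]-.487,P[...,1]-.2)<.1)
hp=v&(z>.200)&(z<.228)&(f['image'].max(-1)<90)
s=P[hp]; print(len(s),rect(s),np.percentile(s[:,2],[2,50,98]))
b=P[hp&(z>.214)]; r=rect(b); print('bar',len(b),r)
l=P[v&(z>.15)&(z<.195)]; print('sheet z',np.percentile(l[:,2],[5,50,95]))
m=(f['range_z']>0)&(f['range_z']<.25)&(z>e[2]-.05); t=P[m]; i=np.argsort(t[:,2])[[0,50,200]]; print('tips',t[i].round(4))
E
```

```text
[0.4849 0.2011 0.2955] [[-0.44, 0.898, 0.0], [0.898, 0.44, 0.0], [-0.0, 0.0, -1.0]] [0.45  0.271 0.473] [ 0.32  0.05  1.2   0.    1.89 -0.13]
1556 ((483.30108642578125, 207.55615234375), (10.721356391906738, 139.00096130371094), 25.925830841064453) [0.21742654 0.22072995 0.22253193]
bar 1555 ((483.30108642578125, 207.55615234375), (10.721356391906738, 139.00096130371094), 25.925830841064453)
sheet z [0.17251606 0.17391903 0.17719316]
tips [[0.5075 0.2118 0.3341]
 [0.5105 0.2055 0.3367]
 [0.4511 0.1977 0.3407]]
```

View pics/w12.png

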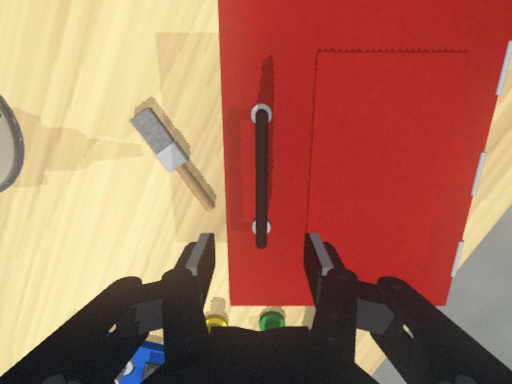

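The bar is centred at pixel (262,180), i.e. (0.483,0.2076), with its top at z=0.222 and yaw 25.9°. The sheet is at 0.174. All match the given sizes, and the brush at (170,155) is clear. I'll go down over the bar and close.

Request:
move_arm(targets=[[[-0.2, 0.6, -4, 0, 0, 0, 0.6], [-0.2, 0.6, -8, 0, 0, 0, 0.6], [-0.2, 0.6, -11, 0, 0, 0, 0.6], [-0.2, 0.6, -12.5, 0, 0, 0, 0.6], [-0.2, 0.6, -13.2, 0, 0, 0, 0.6], [-0.2, 0.6, -13.2, 0, 0, 0, 0.6], [-0.2, 0.6, -13.2, 0, 0, 0, 0.6], [-0.2, 0.6, -13.2, 0, 0, 0, 0.6]]])

```text
clock: 22.6
ee_pos: [0.4836, 0.2076, 0.1652]
eef_rot: [[-0.441, 0.897, 0.003], [0.897, 0.441, 0.001], [-0.0, 0.003, -1.0]]
contact_force: [-0.3, -0.1, 0.1]
finger_gap: 0.597
gripper_force: 0.0
```

Request:
move_arm(targets=[[[0, 0, 0, 0, 0, 0, 0], [0, 0, 0, 0, 0, 0, 0], [0, 0, 0, 0, 0, 0, 0], [0, 0, 0, 0, 0, 0, 0], [0, 0, 0, 0, 0, 0, 0], [0, 0, 0, 0, 0, 0, 0], [0, 0, 0, 0, 0, 0, 0], [0, 0, 0, 0, 0, 0, 0], [0, 0, 0, 0, 0, 0, 0]]])

```text
clock: 23.5
ee_pos: [0.484, 0.2079, 0.1641]
eef_rot: [[-0.441, 0.897, 0.004], [0.897, 0.441, 0.002], [-0.0, 0.004, -1.0]]
contact_force: [5.9, 3.1, -0.3]
finger_gap: 0.116
gripper_force: 58.4
```

Request:
move_arm(targets=[[[0, 0, 0.1, 0, 0, 0, 0], [0, 0, 0.2, 0, 0, 0, 0], [0.1, 0, 0.3, 0, 0, 0, 0], [0.1, 0, 0.4, 0, 0, 0, 0], [0.1, 0, 0.5, 0, 0, 0, 0], [0.1, 0, 0.5, 0, 0, 0, 0], [0.1, 0, 0.5, 0, 0, 0, 0]]])

```text
clock: 24.2
ee_pos: [0.4839, 0.2079, 0.165]
eef_rot: [[-0.442, 0.897, -0.002], [0.897, 0.442, 0.0], [0.001, -0.001, -1.0]]
contact_force: [11.1, 6.2, -18.1]
finger_gap: 0.115
gripper_force: 58.7
```

Seal is holding at 18 N. Continuing slowly along the arc.

Request:
move_arm(targets=[[[0.1, 0.1, 0.1, 0, 0, 0, 0], [0.1, 0.1, 0.2, 0, 0, 0, 0], [0.1, 0.1, 0.3, 0, 0, 0, 0], [0.1, 0.1, 0.4, 0, 0, 0, 0], [0.1, 0.1, 0.5, 0, 0, 0, 0], [0.1, 0.1, 0.5, 0, 0, 0, 0], [0.1, 0.1, 0.5, 0, 0, 0, 0]]])

```text
clock: 24.9
ee_pos: [0.4856, 0.2087, 0.1729]
eef_rot: [[-0.441, 0.897, 0.002], [0.897, 0.441, 0.001], [0.0, 0.002, -1.0]]
contact_force: [9.0, 3.5, -7.7]
finger_gap: 0.111
gripper_force: 59.9
```

Seal has let go: the pull dropped to about 8 N with the handle 9 mm up. Raising slowly along the arc to about 34 mm of handle lift.

Request:
move_arm(targets=[[[0, 0, 0.2, 0, 0, 0, 0], [0.1, 0, 0.4, 0, 0, 0, 0], [0.2, 0.1, 0.6, 0, 0, 0, 0], [0.2, 0.1, 0.9, 0, 0, 0, 0], [0.3, 0.1, 1.2, 0, 0, 0, 0], [0.4, 0.2, 1.5, 0, 0, 0, 0], [0.5, 0.2, 1.8, 0, 0, 0, 0], [0.5, 0.2, 2.1, 0, 0, 0, 0], [0.6, 0.3, 2.4, 0, 0, 0, 0], [0.6, 0.3, 2.4, 0, 0, 0, 0], [0.6, 0.3, 2.4, 0, 0, 0, 0], [0.6, 0.3, 2.4, 0, 0, 0, 0]]])

```text
clock: 26.1
ee_pos: [0.4916, 0.2116, 0.1968]
eef_rot: [[-0.441, 0.897, 0.002], [0.897, 0.441, 0.001], [-0.0, 0.002, -1.0]]
contact_force: [9.1, 3.5, -8.9]
finger_gap: 0.11
gripper_force: 59.0
```

Request:
move_arm(targets=[[[0, 0, 0, 0, 0, 0, 0], [0, 0, 0, 0, 0, 0, 0], [0, 0, 0, 0, 0, 0, 0], [0, 0, 0, 0, 0, 0, 0], [0, 0, 0, 0, 0, 0, 0], [0, 0, 0, 0, 0, 0, 0]]])

```text
clock: 26.7
ee_pos: [0.4916, 0.2117, 0.1968]
eef_rot: [[-0.441, 0.897, 0.002], [0.897, 0.441, 0.001], [0.0, 0.002, -1.0]]
contact_force: [8.2, 3.5, -9.4]
finger_gap: 0.116
gripper_force: 59.0
```

```bash
python3 - <<'E'
from h import *
s0=load('scene0'); a=grab('scene','s9'); 
def lidtop(f):
    P=cloud(f); hsv=cv2.cvtColor(f['image'],cv2.COLOR_RGB2HSV); z=P[...,2]
    m=((hsv[...,0]<8)|(hsv[...,0]>172))&(hsv[...,1]>120)&(z>.165)&(z<.26)&(P[...,0]>.4)
    q=P[m]; x=q[:,0]*.899+q[:,1]*.438
    A=np.c_[x,q[:,0]*-.438+q[:,1]*.899,np.ones(len(q))]; g=np.ones(len(q),bool)
    for _ in range(8): c=np.linalg.lstsq(A[g],q[g,2],rcond=None)[0]; g=abs(A@c-q[:,2])<.006
    return c.round(3),g.sum()
print(lidtop(s0),lidtop(a)); o=arm.get_obs(); print(o['ee_pos'].round(4),o['contact_force'].round(1),o['clock'],np.abs(o['dq']).max())
P=cloud(a)
for n,x,y in (('bush',.414,-.353),('sock',.491,-.342)): print(n,disc(a,P,x,y,.053,.063,.03)[:2])
E
```

```text
(array([0.003, 0.005, 0.173]), np.int64(4200)) (array([-0.131,  0.005,  0.277]), np.int64(4026))
[0.4916 0.2117 0.1968] [ 9.1  3.5 -8.9] 26.75 0.0010914274767229546
bush (85, array([ 415.2, -352.8]))
sock (107, array([ 493. , -342.3]))
```

Lid slope is about 0.134 rad, steady and held with about 9 N; the fittings are still seated. Handing in.

```bash
python3 -c "
from bench import arm; print(arm.job_done())"
```

```text
the job is handed in; nothing more can be done
None
```

The job is handed in: the bush and the socket sit released in their own nests, and the gripper is holding the lid still at about 0.13 rad, roughly 4 cm up at its front edge. The hand-in returned no verdict.

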